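Pack the sample cups and button the ware case shut

TASK

Pack the glaze sample cups: set the white cup upright into the blue cup that stands in the wooden case, then set the terracotta cup upright into the white one, lowering each gently until it is nested home rather than dropping it. Then close the case's lid fully and, only after that, turn the red turnbutton squarely across the lid's edge (either way round) so that the lid is secured. Leave the jar, the brush and the bisque bowl where they are.

Things in the scene. Friction and masses are not known exactly. Their poses are not given: they have to be found in the camera images.
- case: wooden ware case, an open square box fixed to the table, 180 x 180 x 110 mm high, walls and floor 6 mm. Origin: centre of its underside, z up. Its own +x side carries the lid's hinge, its -x side carries a pale plywood cleat (48 mm deep in x, 110 mm wide in y, top 122.5 mm above the table) with the turnbutton on top
- lid (a joint): angle of the flat plywood lid, 180 x 180 x 8 mm, 0.3 kg, hinged along the case's +x top rim: 0 = closed flat on the rim, 1.57 = upright, up to 1.9 leaning outward. A stiff hinge: it stays at any angle and must be pushed all the way down (about 3 N at the free edge). No handle; push it over from outside with the fingers
- lid_hinge (a point): point on the hinge line at its middle, at the lid's underside, 110.5 mm above the table; it turns with the lid: its x axis points from the lid's free edge to the hinge, y lies along the hinge, z is the normal of the lid's outer (top) face
- lid_edge (a point): middle of the lid's free edge on its outer (top) face, 180 mm from the hinge line; moves with the lid; same axes as lid_hinge
- turnbutton (a joint): angle of the red turnbutton about its upright pivot, positive anticlockwise from above: 0 = along the lid's free edge (lid free), +1.57 or -1.57 = squarely across the lid's edge (lid held). It turns from -1.84 to 1.84 and stays where it is left
- turnbutton_grip (a point): on the turnbutton's pivot axis at half its height. The turnbutton is a bar 84 mm long, 14 mm wide, 18 mm high, pivoted at its middle, 28 mm outside the case's -x wall face; its underside is 123.5 mm above the table, 5 mm above the closed lid. The point turns with it: y along the bar, x across it, z up
- white_cup: white glazed stacking cup, on the table. 50 mm high, wall 4 mm, 0.13 kg; origin: centre of its underside, z up. Foot 38 mm across, 46 mm at 24 mm up, sloped shoulder out to 62 mm at 28 mm up, then a straight band to the rim (grip it from outside); mouth 54 mm. Cups are alike: nested, the shoulder sits on the lower rim, underside 24 mm above the lower cup's, band free above it
- clay_cup: terracotta (orange-brown) stacking cup, on the table. 50 mm high, wall 4 mm, 0.13 kg; origin: centre of its underside, z up. Foot 38 mm across, 46 mm at 24 mm up, sloped shoulder out to 62 mm at 28 mm up, then a straight band to the rim (grip it from outside); mouth 54 mm. Cups are alike: nested, the shoulder sits on the lower rim, underside 24 mm above the lower cup's, band free above it
- blue_cup: blue glazed stacking cup, standing in the case. 50 mm high, wall 4 mm, 0.13 kg; origin: centre of its underside, z up. Foot 38 mm across, 46 mm at 24 mm up, sloped shoulder out to 62 mm at 28 mm up, then a straight band to the rim (grip it from outside); mouth 54 mm. Cups are alike: nested, the shoulder sits on the lower rim, underside 24 mm above the lower cup's, band free above it
- glaze_jar: green glass jar with a white cap, 56 mm across, 75 mm high; origin at the centre of its underside. To be left alone
- brush: brush lying on the table, 180 mm long; origin under its middle, its handle towards its -x. To be left alone
- bisque_bowl: small unglazed off-white bowl, 90 mm across, 40 mm high; origin at the centre of its underside. To be left alone

How it is judged:
On the way, in this order (a step that is already met when the one before it is completed fails the run):
1. the white cup is nested in the blue cup in the case, and let go (horizontal distance between white_cup and blue_cup below 0.006 m and z of white_cup in the frame of blue_cup between 0.018 and 0.028 m and angle between white_cup's own z axis and vertical below 0.12 rad and horizontal distance between blue_cup and case below 0.06 m and z of blue_cup in the frame of case below 0.012 m and angle between blue_cup's own z axis and vertical below 0.1 rad and contact force between the fingers and white_cup below 0.2 N and linear speed of white_cup below 0.03 m/s), for 0.2 s.
2. the terracotta cup is nested in the white cup, and let go (horizontal distance between white_cup and blue_cup below 0.006 m and z of white_cup in the frame of blue_cup between 0.018 and 0.028 m and angle between each of white_cup, clay_cup's own z axis and vertical below 0.12 rad and horizontal distance between clay_cup and white_cup below 0.006 m and z of clay_cup in the frame of white_cup between 0.018 and 0.028 m and horizontal distance between blue_cup and case below 0.06 m and z of blue_cup in the frame of case below 0.012 m and angle between blue_cup's own z axis and vertical below 0.1 rad and contact force between the fingers and clay_cup below 0.2 N and linear speed of clay_cup below 0.03 m/s), for 0.2 s.
3. the lid is fully closed (value of joint lid below 0.025 rad), for 0.1 s.
4. with the lid closed, the turnbutton is turned across its edge (value of joint lid below 0.025 rad and (value of joint turnbutton above 1.3 rad or value of joint turnbutton below -1.3 rad)), for 0.2 s.
At the end, for the whole second after the job is handed in: Blue cup upright on the case floor, white nested in it, terracotta in white (each within 6 mm of concentric, underside 18 to 28 mm above the other's, tilt under 0.12 rad), at rest; lid within 0.025 rad of closed; turnbutton at least 1.3 rad from the lie of the lid's edge, either way (all of step 4 and horizontal distance between white_cup and blue_cup below 0.006 m and z of white_cup in the frame of blue_cup between 0.018 and 0.028 m and angle between each of white_cup, clay_cup's own z axis and vertical below 0.12 rad and horizontal distance between clay_cup and white_cup below 0.006 m and z of clay_cup in the frame of white_cup between 0.018 and 0.028 m and horizontal distance between blue_cup and case below 0.06 m and z of blue_cup in the frame of case below 0.012 m and angle between blue_cup's own z axis and vertical below 0.1 rad and linear speed of each of white_cup, clay_cup, blue_cup below 0.02 m/s); the robot touches nothing.
It fails at once if the jar, the brush or the bisque bowl is moved more than 30 mm (distance of any of glaze_jar, brush, bisque_bowl from where it was at the start of the episode above 0.03 m).
It fails at once if the white cup is dropped (falls freely faster than 0.7 m/s) (linear speed of white_cup above 0.7 m/s and contact force between the fingers and white_cup below 0.01 N).
It fails at once if the terracotta cup is dropped (falls freely faster than 0.7 m/s) (linear speed of clay_cup above 0.7 m/s and contact force between the fingers and clay_cup below 0.01 N).
It fails at once if the turnbutton is turned across while the lid is not yet closed (value of joint lid above 0.1 rad and (value of joint turnbutton above 1.3 rad or value of joint turnbutton below -1.3 rad)).
It also fails if it takes over 72 s, if anything falls off the work surface, if the arm or the gripper's body presses on something with over 40 N, if the wrist force passes 120 N, or if a joint passes its speed limit or range.

ROBOT

A 6-joint arm with a two-finger parallel gripper is mounted at the origin on the work surface. World frame = base frame: x ahead of the robot, y to its left, z up, the work surface at z = 0. Lengths are in m, angles in rad, forces in N, time in s.
With the tool pointing down it reaches from about 0.275 to 0.85 m from the base axis. Payload 5.2 kg.
Tool frame: the origin (TCP) lies on the mounting face of the last link; the fingertips stand robot.nose_length ahead of it and the grasp point (between the pads) lies 155 mm ahead of it (robot.nose_length is the distance from the TCP to the fingertips, in m); z points along the fingers, y is the line along which they close (so a half turn about z gives the same grasp; the last joint's range is limited). The gripper opens to 85 mm and grips with 20 to 120 N. Pads are 22 mm wide; open, the fingers measure 114 mm over their backs; the gripper's body (76 mm by 85 mm) begins 54 mm behind the grasp point. The pads swing forward as they close: fully open they stand 13 mm farther back than shut.
Start: joints at [-0.203, 0.259, 1.535, -0, 1.348, -0.203], TCP at [0.55, 0, 0.405] pointing down, gripper open.
Joint ranges: [-3.14, 3.14], [-0.91, 2.08], [0.19, 2.58], [-1.22, 4.36], [0.22, 2.71], [-3.12, 3.12]. Speed limits (rad/s): [2.57, 2.57, 3.14, 3.14, 3.14, 3.14].

INTERFACE

Orientations are given as a unit quaternion [x, y, z, w].
In Python, from workcell import robot, eyes, order, models gives the robot as it stands.
- The arm moves only by the tool move_arm, never from a script. Its argument "targets" is a list of rows, each a list of 3 entries, a list of its own where there are three numbers: the shift along the tool's x, y, z in m, then the turn, a rotation vector about the tool's x, y, z in degrees, then the opening, from 0 (shut) to 1 (fully open). In form: [[[dx, dy, dz], [wx, wy, wz], jaw], ...]. A call has exactly 10 rows; each row is the pose to reach, as a shift and turn from the pose commanded when the call began, along the tool's axes at that moment; what a row does not reach only later rows make up. A row lasts 1/10 s, in which the tool goes at most 50 mm and 8.59 degrees, less where a joint would pass 70% of its speed; a pose out of reach is approached as far as the arm can. A call with a gripper value outside its range is refused whole. The fingers move at their own pace and stop on an object; "force" is the grip in N (left out, the last holds). Time passes only in rows, so rows that repeat a pose let the fingers close, or fill a call up. It gives the time, the measured TCP pose, the force, the opening and the grip force at its end, in the units of the state.
- robot.get_obs(): the state, without advancing time (a new reading comes with each control period).
- eyes.snapshot(name): name is "scene" or "side" or "wrist"; returns a dict with "img" (420x560x3 uint8, red, green, blue), "z_map" (420x560 float32, m along the optical axis (not along the pixel's ray), 0 where there is no reading), "K" (3x3 intrinsics, pixels), "k1" (the pictures are not rectified: a ray, as slopes to the right and down, at radius r is drawn at 1 + k1 r^2 times it, then the intrinsics apply), "R" (3x3) and "t" (3): a world point X has camera coordinates R X + t. Camera axes: x right, y down, z forward; pixel columns grow to the right and rows downward; lengths in m; the calibration is good to about 2 mm. A picture is of the moment at which its call begins.
- order.hand_in(): hands the job in; it is judged then, once.
Trained networks look in the newest picture that a camera, given by its name, has taken for a name from the list of things; names that differ only in an ending like _2 or _b are one class to them, and where a whole thing is asked for, a point or a joint stands for the part that bears it (a point fixed in the world has none). Each returns a list of dicts, best first, with "confidence" (0 to 1); they miss things now and then, are a little off and sometimes report something else, mostly with a low value. They report only what shows in the picture. A call takes as long as a camera call.
- models.look_for(camera, target): "xy" ([column, row] in pixels, amid what is visible of it).
- models.outline_of(camera, target): "region" (420x560 bool, what is visible of it) and "xy" ([column, row] in pixels, amid what is visible of it).
- models.mark_of(camera, target): "xy" ([column, row] in pixels: a listed point, or the origin of a listed thing).
The state is a dict: "time_s": time; "q": joint angles; "qvel": joint speeds; "joint_efforts": joint torques, N m; "tool_pos": TCP position; "tcp_rot": TCP orientation; "wrist_force": force on the tool from outside, world axes, zero at the start; "wrist_torque": the same for the moment, N m; "gripper_width": finger opening in m; "gripper_force": force on a finger pad.
Only numpy, scipy, OpenCV 4.12 (cv2) and the standard library are available. Lean on these libraries where they do the work, as an engineer would, in place of code of your own. Each camera call takes 0.05 s, during which the arm holds its last target. There are 200 camera calls.

## Working session

There is one attempt and no reset: what is moved stays moved. The work goes in short steps, Python scripts to look and compute and a tool call to move; the robot and the scene stay as the last step left them, time stands still between calls to the robot, and variables do not carry over. Pictures are saved under pics/ and viewed, at most 10 in all, crops included, and the job is handed in when it is done.

Besides the shell and the picture viewer there is one more tool, called as name(argument=value, ...) on one line, values as JSON. move_arm: Moves the arm, as the interface text tells. Its arguments: {"type":"object","properties":{"targets":{"type":"array","items":{"type":"array"}},"force":{"type":"number"}},"required":["targets"]}

```bash
ls; mkdir -p pics; cat > h.py <<'E'
import numpy as np, cv2
from workcell import robot, eyes, order, models
from scipy.spatial.transform import Rotation as Ro
def ray(s,uv):
    K=s["K"];d=np.array([(uv[0]-K[0,2])/K[0,0],(uv[1]-K[1,2])/K[1,1]]);x=d.copy()
    for _ in range(20): x=d/(1+s["k1"]*(x@x))
    return x
def world(s,uv,z=None):
    if z is None:
        u,v=int(round(uv[0])),int(round(uv[1]));z=s["z_map"][v,u]
    x=ray(s,uv);return s["R"].T@(np.array([x[0]*z,x[1]*z,z])-s["t"])
def line(s,uv):
    x=ray(s,uv);return -s["R"].T@s["t"], s["R"].T@np.array([x[0],x[1],1.])
def atz(s,uv,h):
    c,d=line(s,uv);return c+d*(h-c[2])/d[2]
def tri(obs):
    A=np.zeros((3,3));b=np.zeros(3)
    for s,uv in obs:
        c,d=line(s,uv);d=d/np.linalg.norm(d);P=np.eye(3)-np.outer(d,d);A+=P;b+=P@c
    return np.linalg.solve(A,b)
def cloud(s,mask):
    v,u=np.nonzero(mask&(s["z_map"]>0))
    K=s["K"];d=np.stack([(u-K[0,2])/K[0,0],(v-K[1,2])/K[1,1]],1);x=d.copy()
    for _ in range(20): x=d/(1+s["k1"]*(x**2).sum(1,keepdims=True))
    z=s["z_map"][v,u];return (np.c_[x*z[:,None],z]-s["t"])@s["R"]
def save(s,n): cv2.imwrite(f"pics/{n}.png",s["img"][:,:,::-1])
E
cat > a.py <<'E'
from h import *
o=robot.get_obs();print(o["time_s"],o["tool_pos"],o["tcp_rot"],robot.nose_length)
S={}
np.set_printoptions(precision=4,suppress=True)
for c in ["scene","side"]:
    S[c]=eyes.snapshot(c);save(S[c],c+"0")
    print(c,"cam at",-S[c]["R"].T@S[c]["t"])
for n in ["white_cup","clay_cup","blue_cup","case","glaze_jar","brush","bisque_bowl","lid_hinge","lid_edge","turnbutton_grip"]:
    ob=[]
    for c in S:
        m=models.mark_of(c,n)
        if m:
            print(n,c,[(np.round(k["xy"]),round(k["confidence"],2)) for k in m[:2]]);ob.append((S[c],m[0]["xy"]))
    if len(ob)==2:print("   ",tri(ob))
E
python3 a.py; python3 -c "
import cv2,numpy as np
cv2.imwrite('pics/both.png',np.vstack([cv2.imread('pics/scene0.png'),cv2.imread('pics/side0.png')])[:, :])
"
```

```text
pics
0.0 [5.49776479e-01 6.25014661e-05 4.03874780e-01] [ 7.07118818e-01  7.07094146e-01 -5.02150115e-04 -7.70573364e-04] 0.1734
scene cam at [ 1.1316 -0.5901  1.0935]
side cam at [ 0.1404 -0.5624  0.7695]
white_cup scene [(array([205., 277.]), 0.68)]
white_cup side [(array([335., 303.]), 0.71), (array([219., 211.]), 0.31)]
    [ 0.5524 -0.2744  0.0018]
clay_cup scene [(array([226., 230.]), 0.63)]
clay_cup side [(array([270., 278.]), 0.68)]
    [ 0.4802 -0.1257  0.0028]
blue_cup scene [(array([291., 184.]), 0.6)]
blue_cup side [(array([212., 211.]), 0.56)]
    [0.4989 0.1496 0.0053]
case side [(array([218., 211.]), 0.72)]
glaze_jar scene [(array([283., 270.]), 0.88)]
glaze_jar side [(array([328., 232.]), 0.62)]
    [ 0.6969 -0.1107  0.0024]
brush scene [(array([144., 316.]), 0.75)]
brush side [(array([389., 371.]), 0.87), (array([202., 160.]), 0.67)]
    [ 0.521  -0.4594 -0.0016]
bisque_bowl side [(array([165., 175.]), 0.68)]
lid_hinge scene [(array([320., 147.]), 0.66)]
lid_hinge side [(array([200., 160.]), 0.58), (array([217., 214.]), 0.49)]
    [0.5319 0.2384 0.1227]
lid_edge scene [(array([328.,  99.]), 0.98)]
lid_edge side [(array([187., 108.]), 0.98)]
    [0.5266 0.2608 0.2841]
turnbutton_grip scene [(array([270., 174.]), 0.53)]
turnbutton_grip side [(array([235., 200.]), 0.83), (array([270., 280.]), 0.42)]
    [0.5055 0.0408 0.1319]
```

View pics/scene0.png

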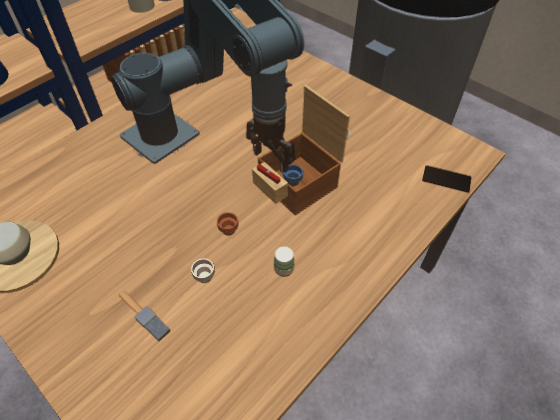

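View pics/side0.png

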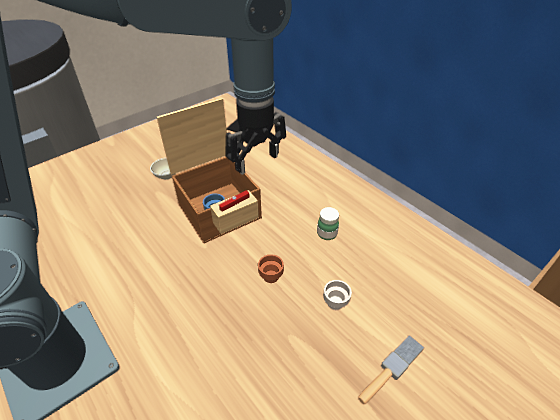

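Scene: white cup at (203,270), terracotta at (228,224), blue in the case at (292,176), red button at (268,172), lid upright behind at (328,125). The side view agrees: white (337,293), terracotta (270,268), button (235,200). The bowl is behind the lid at (162,169). Next: refine the geometry from the depth maps.

```bash
cat > b.py <<'E'
from h import *
import sys
np.set_printoptions(precision=4,suppress=True)
from scipy.optimize import least_squares
def circ(P,r=None):
    x0=[*P[:,:2].mean(0)]
    return least_squares(lambda p:np.hypot(P[:,0]-p[0],P[:,1]-p[1])-r,x0,loss="soft_l1",f_scale=.002).x
for c in sys.argv[2].split(","):
    s=eyes.snapshot(c)
    for n in sys.argv[1].split(","):
        m=models.outline_of(c,n)
        if not m: print(c,n,"none");continue
        P=cloud(s,m[0]["region"])
        zt=np.percentile(P[:,2],97)
        print(c,n,round(m[0]["confidence"],2),len(P),"zlo/hi",np.percentile(P[:,2],[3,97]),"ctr",np.median(P,0))
        if "cup" in n:
            Q=P[P[:,2]>zt-.006]; f=circ(Q,.029); print("   rim",f,"resid",np.std(np.hypot(*(Q[:,:2]-f).T)),"extent",Q[:,:2].min(0),Q[:,:2].max(0))
        if n=="lid":
            u,sv,vt=np.linalg.svd(P-P.mean(0),full_matrices=False);print("   normal",vt[2],sv)
        if n=="turnbutton":
            Q=P[P[:,2]>zt-.008][:,:2];r=cv2.minAreaRect(Q.astype(np.float32)*1000);print("   rect",r)
        if n=="case":
            Q=P[(P[:,2]>.104)&(P[:,2]<.115)][:,:2];print("   rimrect",cv2.minAreaRect(Q.astype(np.float32)*1000),len(Q))
            Q=P[(P[:,2]>.119)&(P[:,2]<.126)][:,:2]
            if len(Q)>5: print("   cleat",cv2.minAreaRect(Q.astype(np.float32)*1000),len(Q))
E
python3 b.py white_cup,clay_cup,blue_cup,lid,turnbutton,case,bisque_bowl,glaze_jar scene,side
```

```text
scene white_cup 0.63 442 zlo/hi [0.0047 0.0527] ctr [ 0.5433 -0.2719  0.0328]
   rim [ 0.5535 -0.2749] resid 0.0013801933153541849 extent [ 0.5227 -0.305 ] [ 0.5833 -0.2465]
scene clay_cup 0.75 405 zlo/hi [0.002  0.0539] ctr [ 0.4775 -0.116   0.0344]
   rim [ 0.487  -0.1205] resid 0.001657328665713151 extent [ 0.4564 -0.1507] [ 0.5176 -0.0907]
scene blue_cup 0.65 261 zlo/hi [0.0142 0.058 ] ctr [0.4995 0.1517 0.0387]
   rim [0.5024 0.1466] resid 0.0019546865026381383 extent [0.4848 0.1161] [0.5344 0.1745]
scene lid 0.96 2152 zlo/hi [0.121  0.2906] ctr [0.5365 0.2455 0.212 ]
   normal [-0.1655 -0.9861 -0.0181] [2.4933 2.4246 0.3778]
scene turnbutton 0.68 182 zlo/hi [0.1237 0.1457] ctr [0.507  0.035  0.1407]
   rect ((504.77001953125, 37.761383056640625), (15.308382034301758, 79.73021697998047), 87.9487533569336)
scene case 0.92 6101 zlo/hi [0.0051 0.2849] ctr [0.5361 0.2335 0.1075]
   rimrect ((514.0215454101562, 133.9134521484375), (234.00750732421875, 186.93751525878906), 81.82025909423828) 517
   cleat ((521.6148681640625, 132.2828826904297), (235.6809539794922, 174.38148498535156),
[... 697 characters left out ...]
098]
   normal [ 0.0151 -0.9532 -0.3019] [3.5741 3.1373 1.8576]
side turnbutton 0.53 283 zlo/hi [0.1203 0.1415] ctr [0.5018 0.0347 0.1364]
   rect ((502.10211181640625, 39.18040084838867), (15.913093566894531, 83.07034301757812), 89.28303527832031)
side case 0.75 8669 zlo/hi [0.0031 0.2804] ctr [0.5146 0.2377 0.1132]
   rimrect ((514.7102661132812, 134.5451202392578), (235.93118286132812, 180.38113403320312), 83.13362121582031) 558
   cleat ((509.2093505859375, 134.88247680664062), (234.04052734375, 162.15579223632812), 81.6988754272461) 435
side bisque_bowl 0.86 310 zlo/hi [0.0002 0.0388] ctr [0.4729 0.4232 0.0224]
side glaze_jar 0.84 605 zlo/hi [0.0058 0.0751] ctr [ 0.6827 -0.1159  0.0503]
```

move_arm(targets=[[[-0.05,0,0.02],[0,0,0],1],[[-0.1,0,0.04],[0,0,0],1],[[-0.15,0,0.06],[0,0,0],1],[[-0.2,0.001,0.08],[0,0,0],1],[[-0.24,0.002,0.09],[0,0,0],1],[[-0.265,0.003,0.1],[0,0,0],1],[[-0.275,0.003,0.105],[0,0,0],1],[[-0.275,0.003,0.105],[0,0,0],1],[[-0.275,0.003,0.105],[0,0,0],1],[[-0.275,0.003,0.105],[0,0,0],1]], force=30)

```text
time_s: 3.0
tool_pos: [0.5533, -0.2733, 0.3006]
tcp_rot: [0.706, 0.708, 0.0, 0.0]
wrist_force: [0.4, -0.6, 0.5]
gripper_width: 0.0854
gripper_force: 0.0
```

```bash
python3 b.py white_cup wrist,scene,side; python3 -c "
from h import *
print(robot.get_obs()['q'],robot.get_obs()['gripper_width'])
s=eyes.snapshot('wrist');save(s,'w1')"
```

```text
wrist white_cup 0.59 4741 zlo/hi [0.0044 0.0505] ctr [ 0.5526 -0.2814  0.0284]
   rim [ 0.5529 -0.2736] resid 0.001123038811909751 extent [ 0.5226 -0.3041] [ 0.5834 -0.2437]
scene white_cup 0.62 464 zlo/hi [0.0016 0.0532] ctr [ 0.5433 -0.272   0.0319]
   rim [ 0.5536 -0.2748] resid 0.004002401653710903 extent [ 0.5206 -0.3054] [ 0.6026 -0.2445]
side white_cup 0.74 664 zlo/hi [0.0025 0.0493] ctr [ 0.5612 -0.2708  0.0305]
   rim [ 0.5531 -0.2749] resid 0.001362510700824021 extent [ 0.5227 -0.306 ] [ 0.585  -0.2437]
[-6.40664229e-01  4.60345705e-01  1.50557038e+00  4.92744020e-05
  1.17501165e+00 -6.41718061e-01] 0.08569558321328304
```

move_arm(targets=[[[0,0,0.03],[0,0,0],1],[[0,0,0.06],[0,0,0],1],[[0,0,0.085],[0,0,0],1],[[0,0,0.101],[0,0,0],1],[[0,0,0.101],[0,0,0],1],[[0,0,0.101],[0,0,0],1],[[0,0,0.101],[0,0,0],0.6],[[0,0,0.101],[0,0,0],0.6],[[0,0,0.101],[0,0,0],0.6],[[0,0,0.101],[0,0,0],0.6]], force=30)

```text
time_s: 4.35
tool_pos: [0.5535, -0.2753, 0.2006]
tcp_rot: [0.707, 0.707, 0.0, 0.002]
wrist_force: [-0.5, 0.2, 6.1]
gripper_width: 0.0606
gripper_force: 32.6
```

move_arm(targets=[[[0,0,-0.02],[0,0,0],0.6],[[0,0,-0.05],[0,0,0],0.6],[[0.01,0,-0.09],[0,0,0],0.6],[[0.03,-0.003,-0.13],[0,0,0],0.6],[[0.065,-0.006,-0.16],[0,0,0],0.6],[[0.105,-0.01,-0.17],[0,0,0],0.6],[[0.145,-0.015,-0.17],[0,0,0],0.6],[[0.185,-0.02,-0.17],[0,0,0],0.6],[[0.225,-0.025,-0.17],[0,0,0],0.6],[[0.265,-0.03,-0.17],[0,0,0],0.6]])

```text
time_s: 5.35
tool_pos: [0.5223, -0.0084, 0.3693]
tcp_rot: [0.707, 0.707, 0.0, 0.0]
wrist_force: [1.1, 0.0, -1.2]
gripper_width: 0.061
gripper_force: 33.4
```

move_arm(targets=[[[0.04,-0.005,0],[0,0,0],0.6],[[0.08,-0.01,0],[0,0,0],0.6],[[0.115,-0.015,0],[0,0,0],0.6],[[0.14,-0.019,0],[0,0,0],0.6],[[0.152,-0.021,0],[0,0,0],0.6],[[0.157,-0.021,0],[0,0,0],0.6],[[0.157,-0.021,0],[0,0,0],0.6],[[0.157,-0.021,0],[0,0,0],0.6],[[0.157,-0.021,0],[0,0,0],0.6],[[0.157,-0.021,0],[0,0,0],0.6]])

```text
time_s: 6.35
tool_pos: [0.5023, 0.1461, 0.3686]
tcp_rot: [0.708, 0.707, -0.0, 0.0]
wrist_force: [-0.5, -0.6, -1.1]
gripper_width: 0.0609
gripper_force: 33.4
```

```bash
python3 b.py blue_cup,white_cup wrist; python3 -c "
from h import *
s=eyes.snapshot('wrist');save(s,'w2')"
```

```text
wrist blue_cup 0.91 2977 zlo/hi [0.0103 0.0566] ctr [0.502  0.1434 0.0335]
   rim [0.502  0.1483] resid 0.0011887323017100398 extent [0.4717 0.1224] [0.5324 0.1787]
wrist white_cup 0.94 13218 zlo/hi [0.1727 0.2185] ctr [0.5023 0.1373 0.2021]
   rim [0.5026 0.1485] resid 0.0011944790214630577 extent [0.4719 0.1162] [0.5332 0.1785]
```

View pics/w2.png

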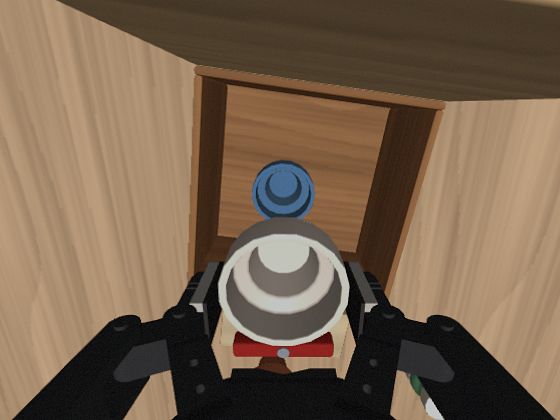

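The white cup is held at (283,280) and the blue cup is below at (283,190). Measured centres agree to within 1 mm, so I'm lowering straight down.

move_arm(targets=[[[0,0,0.015],[0,0,0],0.6],[[0,0,0.04],[0,0,0],0.6],[[0,0,0.065],[0,0,0],0.6],[[0,0,0.085],[0,0,0],0.6],[[0,0,0.1],[0,0,0],0.6],[[0,0,0.11],[0,0,0],0.6],[[0,0,0.117],[0,0,0],0.6],[[0,0,0.123],[0,0,0],0.6],[[0,0,0.128],[0,0,0],0.6],[[0,0,0.131],[0,0,0],0.6]])

```text
time_s: 7.55
tool_pos: [0.5021, 0.147, 0.2377]
tcp_rot: [0.707, 0.707, 0.0, 0.0]
wrist_force: [-0.1, 0.5, -1.5]
gripper_width: 0.061
gripper_force: 33.4
```

move_arm(targets=[[[0,0,0.002],[0,0,0],0.6],[[0,0,0.004],[0,0,0],0.6],[[0,0,0.006],[0,0,0],0.6],[[0,0,0.007],[0,0,0],0.6],[[0,0,0.008],[0,0,0],0.6],[[0,0,0.009],[0,0,0],0.6],[[0,0,0.009],[0,0,0],0.6],[[0,0,0.009],[0,0,0],0.6],[[0,0,0.009],[0,0,0],0.6],[[0,0,0.009],[0,0,0],0.6]])

```text
time_s: 8.55
tool_pos: [0.5022, 0.1471, 0.2308]
tcp_rot: [0.707, 0.707, 0.001, 0.001]
wrist_force: [-5.0, -0.6, 16.1]
gripper_width: 0.061
gripper_force: 34.8
```

move_arm(targets=[[[0,0,-0.001],[0,0,0],0.6],[[0,0,-0.001],[0,0,0],0.8],[[0,0,-0.001],[0,0,0],0.95],[[0,0,-0.001],[0,0,0],0.95],[[0,0,-0.001],[0,0,0],0.95],[[0,0,-0.02],[0,0,0],0.95],[[0,0,-0.05],[0,0,0],0.95],[[0,0,-0.09],[0,0,0],0.95],[[0,0,-0.12],[0,0,0],0.95],[[0,0,-0.14],[0,0,0],0.95]])

```text
time_s: 9.55
tool_pos: [0.5024, 0.1471, 0.3712]
tcp_rot: [0.707, 0.707, 0.001, 0.001]
wrist_force: [-0.1, -0.1, 0.2]
gripper_width: 0.0813
gripper_force: 0.0
```

```bash
python3 b.py white_cup,blue_cup wrist
```

```text
wrist white_cup 0.81 3651 zlo/hi [0.0349 0.0812] ctr [0.5021 0.142  0.0585]
   rim [0.5022 0.1486] resid 0.001186230834360862 extent [0.472  0.1175] [0.5323 0.1788]
wrist blue_cup 0.65 224 zlo/hi [0.0062 0.0619] ctr [0.4971 0.1754 0.0478]
   rim [0.5013 0.1492] resid 0.00030334191972472763 extent [0.4761 0.1638] [0.5184 0.1783]
```

move_arm(targets=[[[-0.03,0,0],[0,0,0],1],[[-0.075,-0.003,0],[0,0,0],1],[[-0.12,-0.006,0],[0,0,0],1],[[-0.165,-0.009,0],[0,0,0],1],[[-0.205,-0.012,0],[0,0,0],1],[[-0.24,-0.015,0.02],[0,0,0],1],[[-0.26,-0.0155,0.05],[0,0,0],1],[[-0.2675,-0.0155,0.07],[0,0,0],1],[[-0.2675,-0.0155,0.07],[0,0,0],1],[[-0.2675,-0.0155,0.07],[0,0,0],1]])

```text
time_s: 10.7
tool_pos: [0.4861, -0.1202, 0.2977]
tcp_rot: [0.707, 0.707, -0.0, -0.002]
wrist_force: [0.7, 0.5, 1.0]
gripper_width: 0.0852
gripper_force: 0.0
```

```bash
python3 b.py clay_cup wrist
```

```text
wrist clay_cup 0.65 4968 zlo/hi [0.0043 0.0506] ctr [ 0.4861 -0.1273  0.0285]
   rim [ 0.4861 -0.1195] resid 0.0011876315775354055 extent [ 0.4558 -0.1509] [ 0.5166 -0.0896]
```

move_arm(targets=[[[0,0,0.03],[0,0,0],1],[[0,0,0.06],[0,0,0],1],[[0,0,0.085],[0,0,0],1],[[0,0,0.1],[0,0,0],1],[[0,0,0.1],[0,0,0],1],[[0,0,0.1],[0,0,0],1],[[0,0,0.1],[0,0,0],0.6],[[0,0,0.1],[0,0,0],0.6],[[0,0,0.1],[0,0,0],0.6],[[0,0,0.1],[0,0,0],0.6]])

```text
time_s: 11.8
tool_pos: [0.487, -0.1205, 0.2005]
tcp_rot: [0.707, 0.707, 0.0, 0.001]
wrist_force: [-0.7, 1.9, 7.6]
gripper_width: 0.0615
gripper_force: 31.3
```

move_arm(targets=[[[0,0,-0.02],[0,0,0],0.6],[[0,0,-0.05],[0,0,0],0.6],[[0,0,-0.09],[0,0,0],0.6],[[0.005,0,-0.13],[0,0,0],0.6],[[0.03,0.003,-0.16],[0,0,0],0.6],[[0.065,0.006,-0.17],[0,0,0],0.6],[[0.105,0.009,-0.17],[0,0,0],0.6],[[0.145,0.012,-0.17],[0,0,0],0.6],[[0.185,0.014,-0.17],[0,0,0],0.6],[[0.22,0.0155,-0.17],[0,0,0],0.6]])

```text
time_s: 12.8
tool_pos: [0.5015, 0.1014, 0.3696]
tcp_rot: [0.707, 0.707, 0.001, 0.0]
wrist_force: [0.5, -1.3, -1.0]
gripper_width: 0.0614
gripper_force: 33.9
```

move_arm(targets=[[[0.025,0,0],[0,0,0],0.6],[[0.04,0,0],[0,0,0],0.6],[[0.0475,0,0],[0,0,0],0.6],[[0.0475,0,0],[0,0,0],0.6],[[0.0475,0,0],[0,0,0],0.6],[[0.0475,0,0],[0,0,0],0.6],[[0.0475,0,0],[0,0,0],0.6],[[0.0475,0,0],[0,0,0],0.6],[[0.0475,0,0],[0,0,0],0.6],[[0.0475,0,0],[0,0,0],0.6]])

```text
time_s: 13.8
tool_pos: [0.5021, 0.1468, 0.3687]
tcp_rot: [0.707, 0.707, -0.0, 0.0]
wrist_force: [0.3, 0.6, -1.5]
gripper_width: 0.0612
gripper_force: 33.9
```

```bash
python3 b.py white_cup,clay_cup wrist
```

```text
wrist white_cup 0.85 3099 zlo/hi [0.0349 0.0812] ctr [0.5027 0.146  0.0576]
   rim [0.5021 0.1483] resid 0.0011461601433973502 extent [0.472  0.1287] [0.5316 0.1787]
wrist clay_cup 0.56 12922 zlo/hi [0.1729 0.2186] ctr [0.5021 0.1373 0.2022]
   rim [0.5023 0.1485] resid 0.001138321899475109 extent [0.4721 0.1167] [0.5324 0.1785]
```

move_arm(targets=[[[0,0,0.015],[0,0,0],0.6],[[0,0,0.035],[0,0,0],0.6],[[0,0,0.055],[0,0,0],0.6],[[0,0,0.072],[0,0,0],0.6],[[0,0,0.084],[0,0,0],0.6],[[0,0,0.092],[0,0,0],0.6],[[0,0,0.098],[0,0,0],0.6],[[0,0,0.102],[0,0,0],0.6],[[0,0,0.105],[0,0,0],0.6],[[0,0,0.107],[0,0,0],0.6]])

```text
time_s: 14.95
tool_pos: [0.5022, 0.1471, 0.2619]
tcp_rot: [0.707, 0.707, 0.0, 0.0]
wrist_force: [-0.3, -0.2, -1.5]
gripper_width: 0.0614
gripper_force: 33.9
```

move_arm(targets=[[[0,0,0.002],[0,0,0],0.6],[[0,0,0.004],[0,0,0],0.6],[[0,0,0.006],[0,0,0],0.6],[[0,0,0.007],[0,0,0],0.6],[[0,0,0.008],[0,0,0],0.6],[[0,0,0.009],[0,0,0],0.6],[[0,0,0.009],[0,0,0],0.6],[[0,0,0.009],[0,0,0],0.6],[[0,0,0.009],[0,0,0],0.6],[[0,0,0.009],[0,0,0],0.6]])

```text
time_s: 15.95
tool_pos: [0.5023, 0.1472, 0.2549]
tcp_rot: [0.707, 0.707, 0.001, 0.001]
wrist_force: [-3.9, -0.8, 15.4]
gripper_width: 0.0609
gripper_force: 35.2
```

move_arm(targets=[[[0,0,-0.001],[0,0,0],0.6],[[0,0,-0.001],[0,0,0],0.8],[[0,0,-0.001],[0,0,0],0.95],[[0,0,-0.001],[0,0,0],0.95],[[0,0,-0.001],[0,0,0],0.95],[[0,0,-0.02],[0,0,0],0.95],[[0,0,-0.05],[0,0,0],0.95],[[0,0,-0.09],[0,0,0],0.95],[[0,0,-0.12],[0,0,0],0.95],[[0,0,-0.14],[0,0,0],0.95]])

```text
time_s: 16.95
tool_pos: [0.5023, 0.147, 0.3952]
tcp_rot: [0.707, 0.707, 0.001, 0.001]
wrist_force: [0.1, -0.2, -0.4]
gripper_width: 0.0813
gripper_force: 0.0
```

```bash
python3 b.py clay_cup,white_cup wrist; python3 b.py lid,turnbutton scene,side;python3 -c "
from h import *
s=eyes.snapshot('scene');a=s;m=models.mark_of('scene','lid_edge')[0];h=models.mark_of('scene','lid_hinge')
s2=eyes.snapshot('side');m2=models.mark_of('side','lid_edge')[0];h2=models.mark_of('side','lid_hinge')
print(tri([(s,m['xy']),(s2,m2['xy'])]),m['confidence'],m2['confidence'])
if h and h2: print(tri([(s,h[0]['xy']),(s2,h2[0]['xy'])]),h,h2)
print(robot.get_obs()['q'])
s=eyes.snapshot('wrist');save(s,'w3')"
```

```text
wrist clay_cup 0.81 3599 zlo/hi [0.0593 0.1056] ctr [0.5021 0.1417 0.083 ]
   rim [0.502  0.1486] resid 0.001166119121965765 extent [0.472  0.1176] [0.5322 0.1787]
wrist white_cup 0.72 152 zlo/hi [0.0627 0.0808] ctr [0.5069 0.1766 0.0739]
   rim [0.5022 0.1495] resid 0.00026525182882886176 extent [0.4847 0.1702] [0.5234 0.1785]
scene lid 0.62 1815 zlo/hi [0.0062 0.2926] ctr [0.5547 0.2429 0.2171]
   normal [-0.5561 -0.7947 -0.2432] [3.4194 2.191  1.0884]
scene turnbutton 0.67 1687 zlo/hi [0.1201 0.291 ] ctr [0.5567 0.2427 0.2179]
   rect ((547.515380859375, 240.0365753173828), (92.25945281982422, 142.55770874023438), 45.86334228515625)
side lid 0.63 1999 zlo/hi [0.1159 0.2861] ctr [0.5029 0.2501 0.1713]
   normal [-0.124  -0.992  -0.0246] [2.6828 1.8912 0.4168]
side turnbutton 0.52 254 zlo/hi [0.1206 0.1416] ctr [0.4999 0.0346 0.1368]
   rect ((500.57745361328125, 39.13797378540039), (15.557132720947266, 80.52569580078125), 89.21604919433594)
[0.52576198 0.24980899 0.29538916] 0.68 0.66
[0.53317066 0.24369973 0.11828243] [{'xy': [321.2, 146.7], 'confidence': 0.57}] [{'xy': [200.8, 160.8], 'confidence': 0.7}]
[7.14612306e-02 2.19200282e-01 1.61753886e+00 2.67309684e-05
 1.30525641e+00 7.14631162e-02]
```

View pics/w3.png

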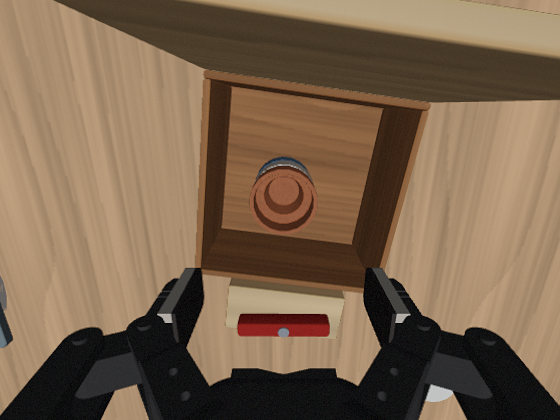

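Everything is nested: terracotta rim at (284,198), height 0.105 m. The button at (283,326) is still along the edge. Now taking the shut fingers over and behind the lid.

move_arm(targets=[[[0,0,-0.04],[0,0,0],0],[[0,0,-0.08],[0,0,0],0],[[0.015,0,-0.115],[0,0,0],0],[[0.06,0.015,-0.115],[0,0,0],0],[[0.105,0.03,-0.115],[0,0,0],0],[[0.15,0.04,-0.115],[0,0,0],0],[[0.17,0.042,-0.115],[0,0,0],0],[[0.17,0.042,-0.09],[0,0,0],0],[[0.17,0.042,-0.06],[0,0,0],0],[[0.17,0.042,-0.041],[0,0,0],0]])

```text
time_s: 18.75
tool_pos: [0.5436, 0.3174, 0.4312]
tcp_rot: [0.707, 0.707, -0.001, -0.001]
wrist_force: [0.5, -0.5, -0.1]
gripper_width: 0.0001
gripper_force: 0.0
```

```bash
python3 - <<'E'
from h import *
for c in ["side"]:
    s=eyes.snapshot(c);save(s,c+"1")
e=np.array([-.15,-.989]);h=np.array([.533,.243])
o=robot.get_obs();print(o["tool_pos"],o["gripper_width"],o["q"])
for th in range(90,-1,-10):
    t=np.radians(th);r=.15
    u=r*np.cos(t)-.008*np.sin(t)-.011; z=.1105+r*np.sin(t)+.008*np.cos(t)+.1734
    p=h+u*e; print(th,"dx,dy,dz",np.round([p[1]-.317,p[0]-.544,.434-z],3))
E
```

```text
[0.54323069 0.31703147 0.4281053 ] 5.8190038326724075e-05 [ 3.51196869e-01  3.91434042e-01  1.28981588e+00 -1.58636927e-05
  1.46815037e+00  3.50731650e-01]
90 dx,dy,dz [-0.055 -0.008  0.   ]
80 dx,dy,dz [-0.081 -0.012  0.001]
70 dx,dy,dz [-0.106 -0.016  0.006]
60 dx,dy,dz [-0.13  -0.02   0.016]
50 dx,dy,dz [-0.152 -0.023  0.03 ]
40 dx,dy,dz [-0.172 -0.026  0.048]
30 dx,dy,dz [-0.188 -0.028  0.068]
20 dx,dy,dz [-0.2   -0.03   0.091]
10 dx,dy,dz [-0.208 -0.031  0.116]
0 dx,dy,dz [-0.211 -0.032  0.142]
```

View pics/side1.png

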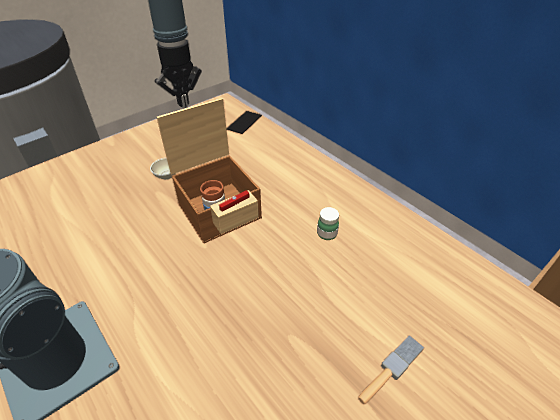

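The shut fingers stand behind the lid's outer face at (184,98), and the cups are nested at (212,190). I'm following the lid's arc down.

move_arm(targets=[[[-0.03,-0.004,0],[0,0,0],0],[[-0.055,-0.008,0],[0,0,0],0],[[-0.068,-0.01,0],[0,0,0],0],[[-0.081,-0.012,0.001],[0,0,0],0],[[-0.094,-0.014,0.003],[0,0,0],0],[[-0.106,-0.016,0.006],[0,0,0],0],[[-0.118,-0.018,0.01],[0,0,0],0],[[-0.13,-0.02,0.016],[0,0,0],0],[[-0.141,-0.0215,0.022],[0,0,0],0],[[-0.152,-0.023,0.03],[0,0,0],0]])

```text
time_s: 19.8
tool_pos: [0.5209, 0.164, 0.4034]
tcp_rot: [0.707, 0.707, 0.0, 0.0]
wrist_force: [1.0, 2.1, 2.5]
gripper_width: -0.0002
gripper_force: 1.0
```

move_arm(targets=[[[-0.01,-0.0015,0.009],[0,0,0],0],[[-0.02,-0.003,0.018],[0,0,0],0],[[-0.028,-0.004,0.028],[0,0,0],0],[[-0.036,-0.005,0.038],[0,0,0],0],[[-0.042,-0.006,0.05],[0,0,0],0],[[-0.048,-0.007,0.061],[0,0,0],0],[[-0.052,-0.0075,0.073],[0,0,0],0],[[-0.056,-0.008,0.086],[0,0,0],0],[[-0.058,-0.0085,0.098],[0,0,0],0],[[-0.059,-0.009,0.106],[0,0,0],0]])

```text
time_s: 20.8
tool_pos: [0.5118, 0.1058, 0.2963]
tcp_rot: [0.707, 0.707, -0.0, -0.0]
wrist_force: [0.4, 0.2, 1.6]
gripper_width: -0.0003
gripper_force: 0.5
```

move_arm(targets=[[[0,0,0.002],[0,0,0],0],[[0,0,0.004],[0,0,0],0],[[0,0,0.006],[0,0,0],0],[[0,0,0.007],[0,0,0],0],[[0,0,0.008],[0,0,0],0],[[0,0,0.008],[0,0,0],0],[[0,0,0.008],[0,0,0],0],[[0,0,0.008],[0,0,0],0],[[0,0,0.008],[0,0,0],0],[[0,0,0.008],[0,0,0],0]])

```text
time_s: 21.8
tool_pos: [0.5119, 0.1062, 0.2918]
tcp_rot: [0.707, 0.707, 0.0, 0.001]
wrist_force: [-5.9, -0.6, 13.7]
gripper_width: 0.0001
gripper_force: 7.1
```

move_arm(targets=[[[0,0,-0.02],[0,0,0],0],[[0,0,-0.06],[0,0,-9],0.3],[[-0.02,0,-0.1],[0,0,-17],0.6],[[-0.04,-0.005,-0.11],[0,0,-25],0.6],[[-0.06,-0.01,-0.11],[0,0,-33],0.6],[[-0.067,-0.01,-0.11],[0,0,-41],0.6],[[-0.067,-0.01,-0.11],[0,0,-49],0.6],[[-0.067,-0.01,-0.11],[0,0,-57],0.6],[[-0.067,-0.01,-0.11],[0,0,-65],0.6],[[-0.067,-0.01,-0.11],[0,0,-73],0.6]])

```text
time_s: 22.8
tool_pos: [0.502, 0.0392, 0.4001]
tcp_rot: [0.145, 0.989, 0.0, 0.0]
wrist_force: [-0.6, 0.5, -0.3]
gripper_width: 0.0511
gripper_force: 0.0
```

```bash
python3 b.py turnbutton,lid wrist,side; python3 -c "
from h import *
s=eyes.snapshot('wrist');save(s,'w4');o=robot.get_obs();print(o['q'],o['tool_pos'],Ro.from_quat(o['tcp_rot']).as_matrix()[:,1],o['gripper_width'])
a=[]
for c in ['wrist','scene','side']:
  t=eyes.snapshot(c);m=models.mark_of(c,'turnbutton_grip')
  if m: print(c,m[0],atz(t,m[0]['xy'],.1325))
"
```

```text
wrist turnbutton 0.89 1804 zlo/hi [0.1291 0.143 ] ctr [0.4971 0.0397 0.1411]
   rect ((501.5561828613281, 39.00055694580078), (14.119616508483887, 83.14453125), 89.6728744506836)
wrist lid 0.88 43575 zlo/hi [0.1169 0.1202] ctr [0.5009 0.1624 0.1183]
   normal [-0.0001  0.0036  1.    ] [10.9259 10.4405  0.7745]
side turnbutton 0.52 246 zlo/hi [0.1247 0.1415] ctr [0.4995 0.0346 0.1375]
   rect ((501.9705505371094, 38.53379440307617), (15.190340042114258, 82.23959350585938), 89.72122955322266)
side lid 0.69 2690 zlo/hi [0.1136 0.1196] ctr [0.5039 0.1456 0.1167]
   normal [-0.0293 -0.0645 -0.9975] [2.9675 2.5599 0.4996]
[-1.44162892e-01  1.78269047e-01  1.65092653e+00  6.05095804e-05
  1.31215988e+00 -1.41625304e+00] [0.50200741 0.03909571 0.39979789] [2.94298696e-01 9.55713487e-01 9.43140242e-05] 0.05109703320749982
wrist {'xy': [280.6, 209.1], 'confidence': 0.79} [0.498975   0.03775036 0.1325    ]
scene {'xy': [266.9, 176.3], 'confidence': 0.49} [0.50563391 0.02892671 0.1325    ]
side {'xy': [235.1, 199.5], 'confidence': 0.78} [0.50593349 0.03889749 0.1325    ]
```

View pics/w4.png

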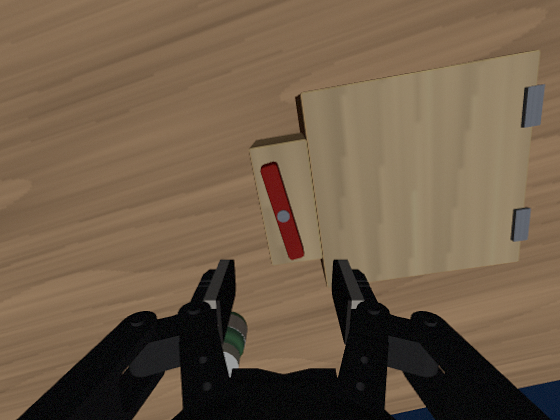

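The lid is flat (height 0.118 m). The button is centred at (283,215), lying about 9° from the lid's edge line (along world x). I'll square up the grip, descend and close on it, then turn clockwise, where the wrist has room.

move_arm(targets=[[[0,0,0.02],[0,0,-8],0.6],[[0,0,0.05],[0,0,-16],0.6],[[0,0,0.075],[0,0,-17],0.6],[[0,0,0.09],[0,0,-17],0.6],[[0,0,0.098],[0,0,-17],0.6],[[0,0,0.098],[0,0,-17],0.3],[[0,0,0.098],[0,0,-17],0.1],[[0,0,0.098],[0,0,-17],0.1],[[0,0,0.098],[0,0,-17],0.1],[[0,0,0.098],[0,0,-17],0.1]], force=25)

```text
time_s: 24.45
tool_pos: [0.5024, 0.0389, 0.3028]
tcp_rot: [0.0, 1.0, -0.0, 0.001]
wrist_force: [-0.8, -1.2, 4.2]
gripper_width: 0.0127
gripper_force: 28.2
```

move_arm(targets=[[[0,0,0],[0,0,5],0.1],[[0,0,0],[0,0,12],0.1],[[0,0,0],[0,0,19],0.1],[[0,0,0],[0,0,26],0.1],[[0,0,0],[0,0,33],0.1],[[0,0,0],[0,0,40],0.1],[[0,0,0],[0,0,47],0.1],[[0,0,0],[0,0,54],0.1],[[0,0,0],[0,0,60],0.1],[[0,0,0],[0,0,65],0.1]])

```text
time_s: 25.45
tool_pos: [0.5021, 0.0383, 0.3027]
tcp_rot: [0.539, 0.842, -0.001, 0.001]
wrist_force: [-2.2, -4.5, 7.0]
gripper_width: 0.013
gripper_force: 28.5
```

move_arm(targets=[[[0,0,0],[0,0,6],0.1],[[0,0,0],[0,0,13],0.1],[[0,0,0],[0,0,20],0.1],[[0,0,0],[0,0,26],0.1],[[0,0,0],[0,0,31],0.1],[[0,0,0],[0,0,34],0.1],[[0,0,0],[0,0,34],0.1],[[0,0,0],[0,0,34],0.1],[[0,0,0],[0,0,34],0.3],[[0,0,0],[0,0,34],0.5]])

```text
time_s: 26.45
tool_pos: [0.502, 0.0391, 0.3018]
tcp_rot: [0.76, 0.649, 0.0, 0.0]
wrist_force: [-0.4, 0.4, 0.4]
gripper_width: 0.0392
gripper_force: 0.0
```

move_arm(targets=[[[0,0,0],[0,0,0],0.5],[[0,0,0],[0,0,0],0.5],[[0,0,-0.02],[0,0,0],0.5],[[0,0,-0.05],[0,0,0],0.5],[[0,0,-0.09],[0,0,0],0.5],[[0,0,-0.12],[0,0,0],0.5],[[0,0,-0.14],[0,0,0],0.5],[[0,0,-0.14],[0,0,0],0.5],[[0,0,-0.14],[0,0,0],0.5],[[0,0,-0.14],[0,0,0],0.5]])

```text
time_s: 27.45
tool_pos: [0.5017, 0.0391, 0.4401]
tcp_rot: [0.76, 0.649, -0.001, -0.001]
wrist_force: [0.6, 0.1, 0.1]
gripper_width: 0.0424
gripper_force: 0.0
```

```bash
python3 b.py turnbutton,lid wrist; python3 -c "
from h import *
s=eyes.snapshot('wrist');save(s,'w5');m=models.outline_of('wrist','lid')[0]
print(cv2.minAreaRect((cloud(s,m['region'])[:,:2]*1000).astype(np.float32)))"
```

```text
wrist turnbutton none
wrist lid 0.92 33271 zlo/hi [0.1168 0.1197] ctr [0.5155 0.1438 0.1183]
   normal [ 0.0034  0.0021 -1.    ] [9.4993 7.1926 1.2675]
((514.6158447265625, 139.47073364257812), (195.5938262939453, 253.93128967285156), 82.56529998779297)
```

View pics/w5.png

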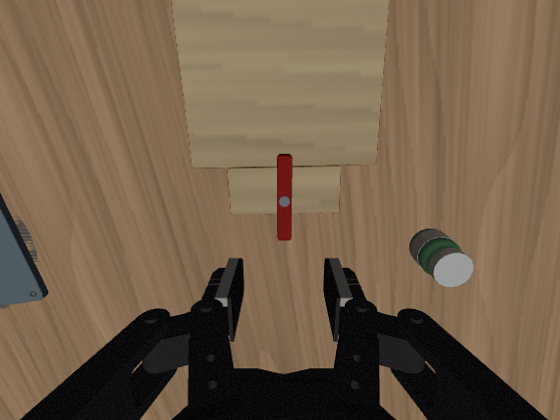

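The button lies squarely across the lid's edge, from (285,155) to (285,240). The lid is flat and the gripper is clear, so I'm handing in.

```bash
python3 -c "
from workcell import order
print(order.hand_in())"
```

```text
the job is handed in; nothing more can be done
None
```

The job is handed in at about 28 s of the 72 s allowed: both cups are nested in the blue one, the lid is closed flat, the turnbutton is square across its edge, and I never touched the jar, brush or bowl; the hand-in returned no verdict.

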